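# Load the foil roll into the blister sealer

### The arm

A 6-joint arm with a two-finger parallel gripper is mounted at the origin on the work surface. World frame = base frame: x ahead of the robot, y to its left, z up, the work surface at z = 0. Lengths are in m, angles in rad, forces in N, time in s.
With the tool pointing down it reaches from about 0.3 to 0.825 m from the base axis. Payload 5.4 kg.
Tool frame: the origin (TCP) lies between the finger pads; the fingertips stand 25 mm ahead of it and the grasp point (between the pads) lies 6 mm ahead of it; z points along the fingers, y is the line along which they close (so a half turn about z gives the same grasp; the last joint's range is limited). The gripper opens to 92 mm and grips with 3 to 60 N. Pads are 20 mm wide; open, the fingers measure 128 mm over their backs; the gripper's body (75 mm by 189 mm) begins 69 mm behind the grasp point.
Start: joints at [0.979, 0.158, 1.597, -0, 1.386, -0.21], TCP at [0.214, 0.534, 0.24] pointing down, gripper open.
Joint ranges: [-2.91, 2.91], [-0.94, 2.29], [0.18, 2.7], [-1.29, 4.43], [0.17, 2.64], [-3, 3]. Speed limits (rad/s): [2.57, 2.57, 3.14, 3.14, 3.14, 3.14].

### API

Orientations are given as a unit quaternion [x, y, z, w].
In Python, from station import robot gives the robot as it stands. The module is installed in compiled form; this text tells all that it offers.
- The arm moves only by the tool arm_command, never from a script. Its argument "rows" is text: rows parted by semicolons, each of 7 numbers parted by spaces: the shift along the tool's x, y, z in m, then the turn, a rotation vector about the tool's x, y, z in rad, then the closure, from 0 (fully open) to 1 (shut). A call has 1 to 5 rows; each row is the pose to reach, as a shift and turn from the pose commanded when the call began, along the tool's axes at that moment; what a row does not reach only later rows make up. A row lasts 1/8 s, in which the tool goes at most 62.5 mm and 10.7 degrees, less where a joint would pass 70% of its speed; a pose out of reach is approached as far as the arm can. A call with a gripper value outside its range is refused whole. The fingers move at their own pace and stop on an object; "grip_force" is the grip in N (left out, the last holds). Time passes only in rows, so rows that repeat a pose let the fingers close. It gives the time, the measured TCP pose, the force, the opening and the grip force at its end, in the units of the state.
- robot.read_state(): the state, without advancing time (a new reading comes with each control period).
- robot.camera(name): name is "scene" or "top" or "wrist"; returns the picture (420x560x3 uint8, blue, green, red); there is no depth.
- robot.get_calibration(name): a dict with "fx", "fy", "cx", "cy" (pixels), "dist" ([k1, k2, p1, p2, k3] as OpenCV has them; the pictures are not rectified), "extrinsics" (4x4, takes a point from camera to world coordinates). Camera axes: x right, y down, z forward; pixel columns grow to the right and rows downward; lengths in m; the calibration is good to about 2 mm. A picture is of the moment at which its call begins: read the wrist's pose just before it. get_calibration takes no time and is no camera call; for the wrist camera it gives the pose at the moment of the call.
- robot.sign_off(): hands the job in; it is judged then, once.
The state is a dict: "t": time; "qpos": joint angles; "joint_vel": joint speeds; "effort": joint torques, N m; "position": TCP position; "orientation": TCP orientation; "contact_force": force on the tool from outside, world axes, zero at the start; "wrist_torque": the same for the moment, N m; "finger_gap": opening from 0.0 (shut) to 1.0 (fully open); "grasp_force": force on a finger pad.
Only numpy, scipy, OpenCV 4.12 (cv2) and the standard library are available. Lean on these libraries where they do the work, as an engineer would, in place of code of your own. Each camera call takes 0.05 s, during which the arm holds its last target. There are 200 camera calls.

### The job

Load the silver foil roll into the blister sealer: lift it up off its spindle, lay it flat on the steel deck in front of the lipped channel and let go of it, then push it along under the lips until it is fully home against the red back stop. The foil dents easily, so handle it gently throughout: never let it be pressed, squeezed, pushed or bumped with more than 30 N in all (everything that presses on it added together, so under 15 N a finger), and do not drop it. Leave the green roll, the bottle, the jar and the can where they stand.

Things in the scene. Friction and masses are not known exactly. Their poses are not given: they have to be found in the camera images.
- roll: The roll to load: silver foil wound on a brown card core, with an orange tab on its side. A ring 60 mm in outer diameter, 26 mm bore, 30 mm high, about 0.16 kg. Origin: centre of its underside; z along its axis. At the start it lies flat round a spindle. Rigid, but dents if pressed with more than 30 N in all.
- spindle: Fixed stand holding the silver roll, on the left or right; place and yaw vary. Origin on its axis at counter level. Round blue base 84 mm wide, 12 mm high (the roll lies on it); upright steel pin 20 mm thick, tip 64 mm above the counter. At its -x side a blue upright plate, 90 mm wide along y, 70 tall, 6 thick, inner face 59 mm from the axis.
- other_spindle: Fixed stand of the same make and axes, holding the green roll, on the other side. An obstacle only.
- green_roll: Green roll of the same size on the other spindle. Leave alone. Origin: centre of its underside.
- sealer: Fixed steel feed station; place and yaw vary. Origin: at counter level below point pocket; +x runs along its channel into the machine, y across. Polished, slippery deck 190 mm wide, top 8 mm above the counter, from x = -210 to +75 mm. Housing 85 mm high, 270 wide begins at x = +75, wire guard 120 mm high from x = +145.
- pocket (a point): Where the centre of the roll's underside is when fully home: on the deck, 8 mm above the counter, 30 mm before the face of the red back stop (36 mm high). Axes as sealer.
- mouth (a point): Middle of the channel's mouth at deck level, 100 mm before the pocket, axes as sealer. Side walls 70 mm apart, 36 mm high above the deck, run from here to 10 mm past the stop's face. Lips 6 mm thick on top of them (tops 50 mm above the counter) leave an open slot 44 mm wide: the roll slides beneath, cannot pass up or down, but shut fingers reach through the slot behind it.
- amber: Amber bottle, 30 mm in diameter, 60 mm tall, standing loose; origin: centre of its underside. Leave alone.
- jar: White jar with blue cap, 38 mm in diameter, 45 mm tall, standing loose; origin: centre of its underside. Leave alone.
- can: Can with blue label, 34 mm in diameter, 55 mm tall, standing loose; origin: centre of its underside. Leave alone.
- apron (a point): Middle of the open deck before the channel, at deck level, 155 mm before the pocket and 55 mm before the mouth; axes as sealer. Two slanted lead-in cheeks, 36 mm high above the deck and 10 mm thick, stand at either side from 37 mm before the mouth (inner faces 101 mm apart) to the mouth (flush with the walls, 70 mm apart).
There are look-alikes about, which are no part of the job. What is shaped like the spindle but brown or yellow is not meant.

How it is judged:
On the way, in this order (a step that is already met when the one before it is completed fails the run):
1. the roll is lifted up off its spindle, its underside above the spindle's tip (z of roll in the frame of spindle above 0.064 m), for 0.05 s.
2. the roll lies flat on the deck before the channel (not yet under the lips by more than half), let go of (x of roll in the frame of mouth between -0.115 and 0 m and y of roll in the frame of mouth between -0.07 and 0.07 m and z of roll in the frame of mouth below 0.003 m and angle between roll's own z axis and vertical below 0.06 rad and contact force between the fingers and roll below 0.1 N), for 0.2 s.
At the end, for the whole second after the job is handed in: The silver roll lies flat and at rest in the channel, within 5 mm of touching the red back stop; the green roll, bottle, jar and can stand within 12 mm of where they were (x of roll in the frame of pocket between -0.005 and 0.004 m and y of roll in the frame of pocket between -0.007 and 0.007 m and z of roll in the frame of pocket below 0.003 m and angle between roll's own z axis and vertical below 0.06 rad and linear speed of roll below 0.01 m/s and distance of each of green_roll, amber, jar, can from where it was at the start of the episode below 0.012 m).
It fails at once if the silver roll is pressed, squeezed or bumped with more than 30 N in all (contact force between roll and anything else above 30 N).
It fails at once if the green roll, bottle, jar or can is moved more than 12 mm or tipped (distance of any of green_roll, amber, jar, can from where it was at the start of the episode above 0.012 m or angle between any of amber, jar, can's own z axis and vertical above 0.35 rad).
It also fails if it takes over 58 s, if anything falls off the work surface, if the arm or the gripper's body presses on something with over 40 N, if the wrist force passes 120 N, or if a joint passes its speed limit or range.

## Working session

There is one attempt and no reset: what is moved stays moved. The work goes in short steps, Python scripts to look and compute and a tool call to move; the robot and the scene stay as the last step left them, time stands still between calls to the robot, and variables do not carry over. Pictures are saved under pics/ and viewed, at most 10 in all, crops included, and the job is handed in when it is done.

Besides the shell and the picture viewer there is one more tool, called after ">>>" as name(argument=value, ...) on one line, values as JSON. arm_command: Moves the arm, as the interface text tells. Its arguments: {"type":"object","properties":{"rows":{"type":"string"},"grip_force":{"type":"number"}},"required":["rows"]}

```bash
mkdir -p pics; python3 - <<'E'
from station import robot
import cv2,json,numpy as np
s=robot.read_state();print({k:np.round(v,3).tolist() for k,v in s.items()})
for n in("scene","top"):
    im=robot.camera(n);cv2.imwrite(f"pics/{n}0.png",im);c=robot.get_calibration(n)
    print(n,c["fx"],c["fy"],c["cx"],c["cy"],c["dist"]);print(np.round(c["extrinsics"],3))
E
```

```text
{'t': 0.0, 'qpos': [0.979, 0.159, 1.598, 0.0, 1.386, -0.21], 'joint_vel': [0.001, -0.001, -0.001, 0.001, 0.001, 0.001], 'effort': [0.001, -38.558, -32.21, 0.07, 0.038, -0.0], 'position': [0.214, 0.533, 0.239], 'orientation': [0.19, 0.982, -0.001, -0.0], 'contact_force': [-0.425, -0.745, -0.037], 'wrist_torque': [-0.015, -0.028, 0.007], 'grasp_force': 0.0, 'finger_gap': 1.001}
scene 453.7129882654215 453.7129882654215 281.7166577608944 219.66237187006374 [-0.00918486  0.          0.          0.          0.        ]
[[-0.851  0.32  -0.416  0.935]
 [ 0.525  0.507 -0.684  0.674]
 [-0.009 -0.801 -0.599  0.646]
 [ 0.     0.     0.     1.   ]]
top 424.5370109888422 424.5370109888422 274.301825521141 216.4601362115852 [-0.12665317  0.          0.          0.          0.        ]
[[-0.029 -0.992  0.122  0.354]
 [-1.     0.03   0.    -0.023]
 [-0.004 -0.121 -0.993  1.195]
 [ 0.     0.     0.     1.   ]]
```

View pics/top0.png

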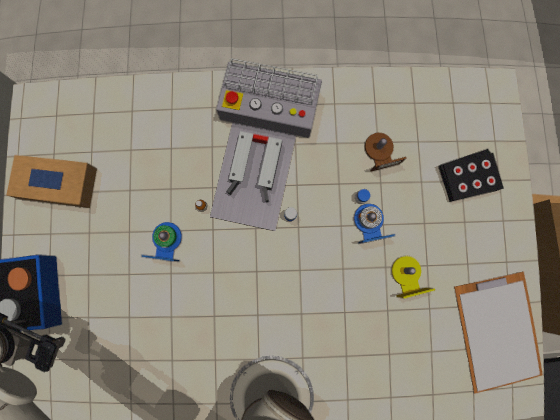

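View pics/scene0.png

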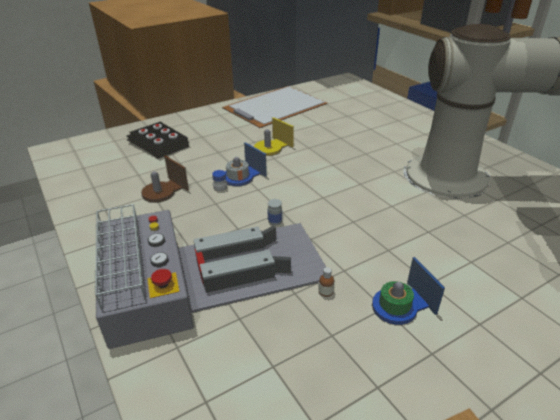

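Top view: the sealer is at about (255,170) with its red stop at (260,138). Two blue stands: the green roll at (166,237) and the silver roll at (371,217). The look-alikes are brown (379,148) and yellow (407,270). The amber bottle is at (201,205), the can at (290,214) and the jar at (363,196). The blue stand with the silver roll fits the description; I'll confirm it in a crop.

```bash
cat > h.py <<'E'
import cv2,numpy as np
def ray(c,uv):
    K=np.array([[c["fx"],0,c["cx"]],[0,c["fy"],c["cy"]],[0,0,1]])
    p=cv2.undistortPoints(np.float64(uv).reshape(-1,1,2),K,np.float64(c["dist"])).reshape(-1,2)
    E=np.array(c["extrinsics"]);return E[:3,3],np.c_[p,np.ones(len(p))]@E[:3,:3].T
def onplane(c,uv,z):
    o,d=ray(c,uv);return o+d*((z-o[2])/d[:,2])[:,None]
def blobs(m,amin=20):
    cs,_=cv2.findContours(m.astype(np.uint8),cv2.RETR_EXTERNAL,cv2.CHAIN_APPROX_NONE)
    return [k.reshape(-1,2) for k in cs if cv2.contourArea(k)>=amin]
E
python3 - <<'E'
from h import *
from station import robot
im=cv2.imread("pics/top0.png");c=robot.get_calibration("top")
a=im[105:245,195:310];b=im[170:260,325:415]
cv2.imwrite("pics/crop.png",np.hstack([cv2.resize(a,(460,560),interpolation=2),np.vstack([cv2.resize(b,(340,340),interpolation=2),np.zeros((220,340,3),np.uint8)])]))
hsv=cv2.cvtColor(im,cv2.COLOR_BGR2HSV);H,S,V=cv2.split(hsv)
for nm,m,z in(("blue",(H>100)&(H<125)&(S>140)&(V>60),.012),("red",((H<6)|(H>174))&(S>150)&(V>80),.044)):
    for k in blobs(m,15):
        r=cv2.minAreaRect(k.astype(np.float32));print(nm,np.round(r[0],1),np.round(r[1],1),round(r[2]),onplane(c,[r[0]],z).round(3))
print(onplane(c,[(371,217),(165,237)],.042).round(3), onplane(c,[(363,196),],.045).round(3),onplane(c,[(290,213),],.055).round(3),onplane(c,[(201,205),],.055).round(3))
E
```

```text
blue [ 35.7 288.4] [79.6 46.1] 68 [[0.31  0.673 0.012]]
blue [163.9 241.9] [29.5 41. ] 20 [[0.436 0.29  0.012]]
blue [371.6 222.2] [39.  31.1] 69 [[ 0.474 -0.297  0.012]]
blue [363.5 195. ] [10.6 12. ] 45 [[ 0.553 -0.278  0.012]]
red [259.9 137.4] [14.5  3.9] 11 [[0.72  0.011 0.044]]
red [301.8 112.7] [4.9 5.7] 45 [[ 0.789 -0.109  0.044]]
red [231.8  97.2] [11.3 10.6] 45 [[0.842 0.089 0.044]]
[[ 0.486 -0.289  0.042]
 [ 0.447  0.279  0.042]] [[ 0.544 -0.269  0.045]] [[ 0.502 -0.066  0.055]] [[0.531 0.176 0.055]]
```

View pics/crop.png

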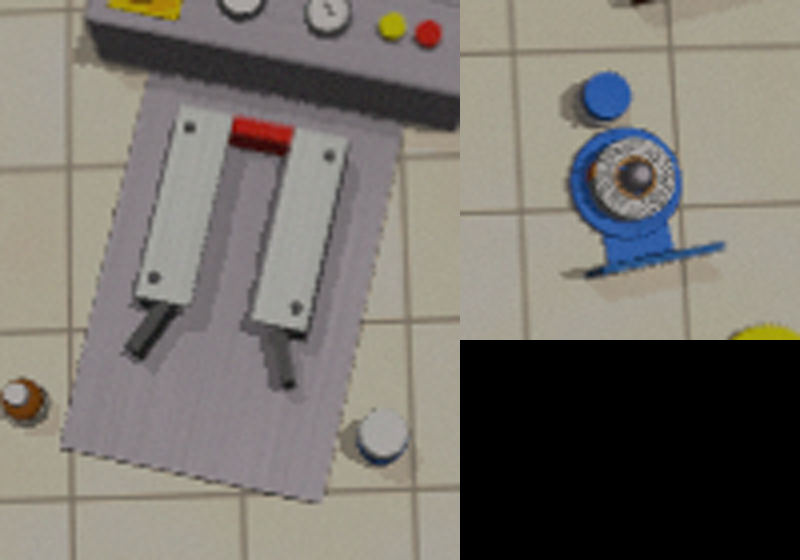

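The crop confirms it: the blue stand holds the silver speckled roll with its brown core and orange tab, centred at crop (635,178). The jar is just beyond the stand, on the side away from its plate. The red stop is at crop (262,135), with the two lips and cheeks in front of it.

```bash
python3 - <<'E'
from h import *
from station import robot
c=robot.get_calibration("top")
f=lambda p:[(325+(x-460)/3.778,170+y/3.778) for x,y in p]
g=lambda p:[(195+x/4,105+y/4) for x,y in p]
pl=onplane(c,f([(592,272),(722,245)]),.07);d=pl[0]-pl[1];print(pl.round(3),"len",np.linalg.norm(d),"yaw y->",np.degrees(np.arctan2(-d[0],d[1])))
print("roll",onplane(c,f([(634,180)]),.042).round(4),"base",onplane(c,f([(625,183)]),.012).round(4))
dk=onplane(c,g([(63,450),(322,502)]),.008);d=dk[0]-dk[1];print("deckfront",dk.round(3),np.linalg.norm(d),np.degrees(np.arctan2(-d[0],d[1])))
lp=onplane(c,g([(180,106),(135,298),(190,306),(230,113),(347,138),(304,334),(252,322),(292,125)]),.05);print(lp.round(4))
for i,j in((0,1),(3,2),(4,5),(7,6)):
    d=lp[i]-lp[j];print(np.linalg.norm(d),np.degrees(np.arctan2(d[1],d[0])))
st=onplane(c,g([(231,141),(287,153)]),.044);print("stop",st.round(4),st.mean(0).round(4))
s=robot.read_state();R=cv2.Rodrigues
from scipy.spatial.transform import Rotation as Ro
M=Ro.from_quat(s["orientation"]).as_matrix();print(M.round(3))
w=robot.get_calibration("wrist")["extrinsics"];T=np.eye(4);T[:3,:3]=M;T[:3,3]=s["position"];print((np.linalg.inv(T)@w).round(3))
E
```

```text
[[ 0.416 -0.249  0.07 ]
 [ 0.432 -0.343  0.07 ]] len 0.09564602897332872 yaw y-> 9.660131731224205
roll [[ 0.4839 -0.2889  0.042 ]] base [[ 0.4853 -0.2889  0.012 ]]
deckfront [[ 0.502  0.157  0.008]
 [ 0.46  -0.025  0.008]] 0.18663812956699105 -13.054794708600149
[[ 0.7369  0.0662  0.05  ]
 [ 0.6004  0.0995  0.05  ]
 [ 0.5936  0.0617  0.05  ]
 [ 0.7306  0.0313  0.05  ]
 [ 0.7098 -0.05    0.05  ]
 [ 0.5716 -0.0161  0.05  ]
 [ 0.581   0.0193  0.05  ]
 [ 0.7204 -0.0119  0.05  ]]
0.14049369625848215 -13.716734763249203
0.14035041770287865 -12.527873413249198
0.14233538874664917 -13.777647707319264
0.14284587480130015 -12.625031416836553
stop [[ 0.7121  0.0313  0.044 ]
 [ 0.7021 -0.0078  0.044 ]] [0.7071 0.0117 0.044 ]
[[-0.928  0.373 -0.001]
 [ 0.373  0.928 -0.001]
 [ 0.    -0.002 -1.   ]]
[[-0.    -0.972 -0.234  0.067]
 [ 1.    -0.     0.     0.001]
 [-0.    -0.234  0.972 -0.145]
 [ 0.     0.     0.     1.   ]]
```

>>> arm_command(rows="-0.557 -0.662 0 0 0 2.59 0;-0.557 -0.662 0 0 0 2.59 0;-0.557 -0.662 0 0 0 2.59 0;-0.557 -0.662 0 0 0 2.59 0;-0.557 -0.662 0 0 0 2.59 0")

```text
t: 0.72
position: [0.3119, 0.2349, 0.2393]
orientation: [0.615, 0.789, 0.0, 0.0]
contact_force: [0.9, -0.4, 0.2]
finger_gap: 1.0
grasp_force: 0.0
```

```bash
cat > d.py <<'E'
import sys,numpy as np
from station import robot
from scipy.spatial.transform import Rotation as Ro
# d.py x y z yawdeg(of tool y axis): tool-frame delta to tcp pose pointing down
def delta(x,y,z,yaw):
    s=robot.read_state();M=Ro.from_quat(s["orientation"]);a=np.radians(yaw)
    Y=np.array([-np.sin(a),np.cos(a),0]);Z=np.array([0,0,-1.]);X=np.cross(Y,Z)
    G=Ro.from_matrix(np.c_[X,Y,Z]);dp=M.inv().apply(np.array([x,y,z])-s["position"])
    print("t",round(s["t"],2),"pos",np.round(s["position"],4),"q",np.round(s["qpos"],2),"F",np.round(s["contact_force"],1),"gap",round(s["finger_gap"],3))
    print("delta",dp.round(4),(M.inv()*G).as_rotvec().round(4))
if __name__=="__main__": delta(*map(float,sys.argv[1:]))
E
python3 d.py .484 -.289 .24 189.7
```

```text
t 0.72 pos [0.3119 0.2349 0.2393] q [ 0.33 -0.36  2.07 -0.    1.42  0.09] F [ 0.9 -0.4  0.2] gap 1.0
delta [-0.55    0.0393 -0.0006] [ 2.0000e-04 -0.0000e+00  1.6476e+00]
```

>>> arm_command(rows="-0.55 0.0393 0 0 0 1.648 0;-0.55 0.0393 0 0 0 1.648 0;-0.55 0.0393 0 0 0 1.648 0;-0.55 0.0393 0 0 0 1.648 0;-0.55 0.0393 0 0 0 1.648 0")

```text
t: 1.35
position: [0.4111, -0.0617, 0.2395]
orientation: [0.905, 0.425, 0.0, 0.0]
contact_force: [0.3, 0.2, 0.8]
finger_gap: 1.005
grasp_force: 0.0
```

```bash
python3 d.py .484 -.289 .22 189.7
```

```text
t 1.35 pos [ 0.4111 -0.0617  0.2395] q [-0.44 -0.28  2.01  0.    1.41  0.25] F [0.3 0.2 0.8] gap 1.005
delta [-0.1283  0.2012  0.0195] [ 1.000e-04 -5.000e-04  7.086e-01]
```

>>> arm_command(rows="-0.128 0.201 0.02 0 0 0.709 0;-0.128 0.201 0.02 0 0 0.709 0;-0.128 0.201 0.02 0 0 0.709 0;-0.128 0.201 0.02 0 0 0.709 0;-0.128 0.201 0.02 0 0 0.709 0")

```text
t: 1.98
position: [0.4851, -0.2885, 0.2179]
orientation: [0.996, 0.086, -0.001, -0.001]
contact_force: [-0.6, 1.2, 0.6]
finger_gap: 1.002
grasp_force: 0.0
```

```bash
python3 d.py .484 -.289 .22 189.7; python3 - <<'E'
from h import *
from station import robot
c=robot.get_calibration("wrist");im=robot.camera("wrist");cv2.imwrite("pics/w1.png",im);np.save("w1.npy",c,allow_pickle=True)
E
```

```text
t 1.98 pos [ 0.4851 -0.2885  0.2179] q [-0.75  0.15  1.65 -0.    1.34  0.65] F [-0.6  1.2  0.6] gap 1.002
delta [-0.0011  0.0003 -0.0021] [-0.0017  0.0017  0.0028]
```

View pics/w1.png

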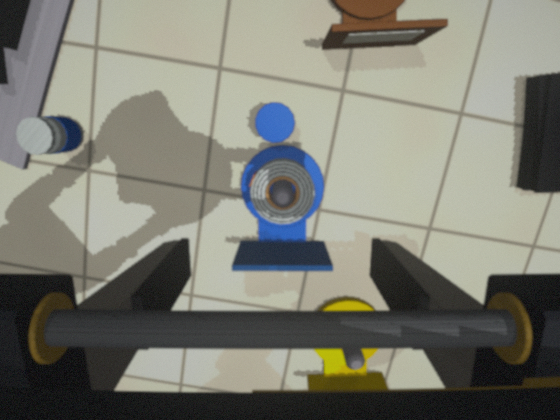

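Wrist view: the roll is at (283,192) on the blue base, the plate's top edge runs (238,242)–(327,242) parallel to the finger line, and the jar is at (274,121), clear of both fingers.

```bash
python3 - <<'E'
from h import *
c=np.load("w1.npy",allow_pickle=True).item();im=cv2.imread("pics/w1.png")
H,S,V=cv2.split(cv2.cvtColor(im,cv2.COLOR_BGR2HSV))
m=((H>100)&(H<125)&(S>120))
for k in blobs(m,300):
    print("blue",cv2.boundingRect(k),len(k))
# roll: low-sat/nonblue pixels near centre
n=(~m).astype(np.uint8);msk=np.zeros_like(n);cv2.circle(msk,(283,195),42,1,-1)
lab=cv2.morphologyEx(n*msk,cv2.MORPH_OPEN,np.ones((5,5),np.uint8))
N,L,st,ce=cv2.connectedComponentsWithStats(lab);i=L[175,283];print(st[i])
k=max(blobs(L==i),key=len);(x,y),r=cv2.minEnclosingCircle(k.astype(np.float32));e=cv2.fitEllipse(k);print(x,y,r,e)
for z in(.042,):
    P=onplane(c,k,z);A=np.c_[2*P[:,:2],np.ones(len(P))];s=np.linalg.lstsq(A,(P[:,:2]**2).sum(1),rcond=None)[0]
    print("roll",s[:2],"R",np.sqrt(s[2]+s[0]**2+s[1]**2))
p=onplane(c,[(233,269),(332,268),(238,242),(327,241)],.07);print(p.round(4))
for q in(p[:2],p[2:]):
    d=q[0]-q[1];print(np.linalg.norm(d),np.degrees(np.arctan2(-d[0],d[1])))
E
```

```text
blue (233, 263, 99, 7) 203
blue (242, 146, 82, 98) 275
blue (55, 118, 26, 33) 90
blue (256, 103, 38, 39) 106
[ 249  158   66   67 3447]
281.2733154296875 190.87513732910156 33.789093017578125 ((281.5960693359375, 190.87136840820312), (64.62271881103516, 66.32759094238281), 151.6260986328125)
roll [ 0.48914282 -0.28719045] R 0.03021650488531941
[[ 0.4185 -0.2559  0.07  ]
 [ 0.4345 -0.3419  0.07  ]
 [ 0.4441 -0.2566  0.07  ]
 [ 0.4583 -0.3324  0.07  ]]
0.0874578323565328 10.52510650997475
0.07705702074425709 10.57360932955805
```

```bash
python3 d.py .4885 -.2873 .043 190.2
```

```text
t 2.02 pos [ 0.485  -0.2866  0.2184] q [-0.75  0.15  1.65  0.    1.34  0.65] F [0.2 0.9 0.1] gap 1.0
delta [0.0036 0.0017 0.1754] [-0.0022  0.0014 -0.0032]
```

>>> arm_command(rows="0.0036 0.001 0.06 0 0 0 0;0.0036 0.001 0.11 0 0 0 0;0.0036 0.001 0.15 0 0 0 0;0.0036 0.001 0.175 0 0 0 0;0.0036 0.001 0.175 0 0 0 0.25", grip_force=7)

```text
t: 2.65
position: [0.4876, -0.2837, 0.0429]
orientation: [0.996, 0.089, -0.002, -0.002]
contact_force: [-0.2, 0.1, -0.1]
finger_gap: 0.916
grasp_force: 0.0
```

>>> arm_command(rows="0 0 0 0 0 0 0.28;0 0 0 0 0 0 0.30;0 0 0 0 0 0 0.32;0 0 0 0 0 0 0.34;0 0 0 0 0 0 0.36")

```text
t: 3.28
position: [0.4901, -0.2875, 0.0459]
orientation: [0.996, 0.088, 0.001, 0.001]
contact_force: [-0.2, -2.2, 7.1]
finger_gap: 0.654
grasp_force: 7.0
```

```bash
python3 d.py .4885 -.2873 .043 190.2
```

```text
t 3.27 pos [ 0.4901 -0.2875  0.0459] q [-0.74  0.37  1.76 -0.    1.01  0.65] F [-0.2 -2.2  7.1] gap 0.654
delta [-0.0015 -0.0005  0.0029] [ 0.0026 -0.0016 -0.0021]
```

Gripped at gap 0.654 (60 mm), matching the roll. Lifting gently.

>>> arm_command(rows="0 0 -0.002 0 0 0 0.38;0 0 -0.006 0 0 0 0.4;0 0 -0.012 0 0 0 0.4;0 0 -0.02 0 0 0 0.4;0 0 -0.03 0 0 0 0.4", grip_force=8)

```text
t: 3.9
position: [0.4889, -0.2865, 0.0739]
orientation: [0.996, 0.088, -0.0, 0.0]
contact_force: [2.9, -4.4, -5.2]
finger_gap: 0.658
grasp_force: 8.0
```

```bash
python3 d.py .4885 -.2873 .13 190.2
```

```text
t 3.9 pos [ 0.4889 -0.2865  0.0739] q [-0.74  0.32  1.75 -0.    1.07  0.65] F [ 2.9 -4.4 -5.2] gap 0.658
delta [-0.0006  0.0007 -0.0561] [ 0.0002  0.0002 -0.0024]
```

>>> arm_command(rows="0.001 0.0015 -0.004 0 0 0 0.4;0.001 0.0015 -0.012 0 0 0 0.4;0.001 0.0015 -0.022 0 0 0 0.4;0.001 0.0015 -0.034 0 0 0 0.4;0.001 0.0015 -0.046 0 0 0 0.4")

```text
t: 4.53
position: [0.4905, -0.2876, 0.1216]
orientation: [0.996, 0.088, 0.0, 0.0]
contact_force: [-0.3, -0.1, -1.6]
finger_gap: 0.656
grasp_force: 8.0
```

```bash
python3 d.py .4885 -.2873 .16 190.2; python3 - <<'E'
from h import *
from station import robot
cv2.imwrite("pics/w2.png",np.hstack([robot.camera("wrist")[60:360,130:460],cv2.resize(robot.camera("scene")[100:240,150:310],(343,300))]))
E
```

```text
t 4.53 pos [ 0.4905 -0.2876  0.1216] q [-0.74  0.26  1.72  0.    1.16  0.65] F [-0.3 -0.1 -1.6] gap 0.656
delta [-0.0019 -0.0007 -0.0384] [ 0.0002 -0.0002 -0.0022]
```

View pics/w2.png

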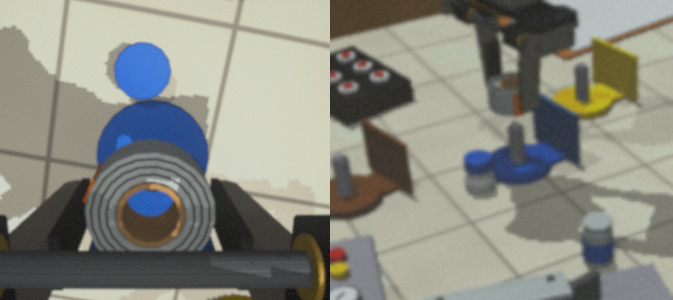

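The silver roll is lifted clear: the spindle's bare pin shows in the scene half of the picture at about (516,145), and the roll sits level between the fingers. Next I'll carry it above the apron.

```bash
python3 d.py .5143 .0576 .17 166.85
```

```text
t 4.62 pos [ 0.4914 -0.2885  0.1228] q [-0.74  0.26  1.72  0.    1.16  0.65] F [ 0.5 -1.  -3. ] gap 0.657
delta [ 0.0832 -0.3367 -0.048 ] [ 0.0024 -0.0028  0.4053]
```

>>> arm_command(rows="0 0 -0.03 0 0 0 0.4;0.01 -0.035 -0.048 0 0 0.06 0.4;0.02 -0.08 -0.048 0 0 0.14 0.4;0.032 -0.13 -0.048 0 0 0.22 0.4;0.044 -0.18 -0.048 0 0 0.3 0.4")

```text
t: 5.25
position: [0.502, -0.1012, 0.1685]
orientation: [0.998, -0.064, 0.0, -0.0]
contact_force: [0.3, 0.0, -2.2]
finger_gap: 0.658
grasp_force: 8.0
```

```bash
python3 d.py .5143 .0576 .17 166.85
```

```text
t 5.25 pos [ 0.502  -0.1012  0.1685] q [-0.44  0.06  1.85  0.    1.23  1.26] F [ 0.3  0.  -2.2] gap 0.658
delta [-0.008  -0.1591 -0.0014] [-0.0002 -0.      0.1021]
```

>>> arm_command(rows="-0.002 -0.045 -0.001 0 0 0.04 0.4;-0.004 -0.09 -0.001 0 0 0.08 0.4;-0.006 -0.13 -0.001 0 0 0.102 0.4;-0.008 -0.159 -0.001 0 0 0.102 0.4;-0.008 -0.159 -0.001 0 0 0.102 0.4")

```text
t: 5.88
position: [0.5136, 0.0576, 0.1694]
orientation: [0.994, -0.111, -0.0, -0.0]
contact_force: [-0.4, 0.1, -2.3]
finger_gap: 0.655
grasp_force: 8.0
```

```bash
python3 d.py .5143 .0576 .17 166.85; python3 - <<'E'
from h import *
from station import robot
c=robot.get_calibration("wrist");im=robot.camera("wrist");cv2.imwrite("pics/w3.png",im);np.save("w3.npy",c,allow_pickle=True)
t=robot.camera("top");cv2.imwrite("pics/t3.png",t)
E
```

```text
t 5.88 pos [0.5136 0.0576 0.1694] q [-0.12  0.07  1.83  0.    1.24  1.67] F [-0.4  0.1 -2.3] gap 0.655
delta [ 0.0006 -0.0001 -0.0006] [-0.0001  0.0006  0.0064]
```

View pics/w3.png

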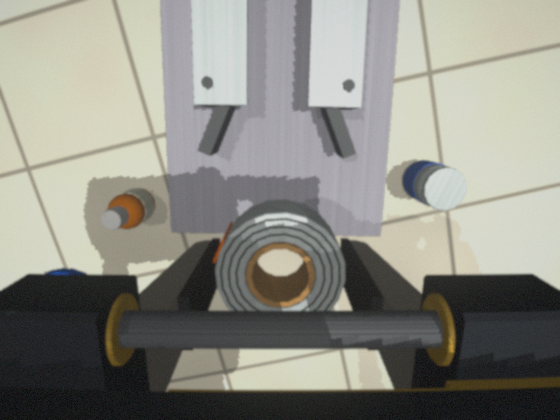

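Wrist view: the lips' front ends are at (194–245,104) and (310–361,106), the cheeks at (215,130) and (338,132), and the deck's front edge at row 235 from column 172 to 381. The roll is level at (280,270).

```bash
python3 - <<'E'
from h import *
c=np.load("w3.npy",allow_pickle=True).item();im=cv2.imread("pics/w3.png")
H,S,V=cv2.split(cv2.cvtColor(im,cv2.COLOR_BGR2HSV))
g=cv2.cvtColor(im,cv2.COLOR_BGR2GRAY).astype(int)
print("lips",g[50,185:255:6],g[95:112:2,220], "deck",g[150,155:180:3],g[228:242:2,200])
m=((g>185)&(S<25)).astype(np.uint8);m[115:]=0;m=cv2.morphologyEx(m,cv2.MORPH_OPEN,np.ones((5,5)))
for k in blobs(m,800):
    r=cv2.boundingRect(k);print("blob",r)
    if r[2]>70 or r[0]<180 or r[0]>320: continue
    y0=r[1]+r[3]
    row=np.arange(8,y0-10);L=np.array([k[k[:,1]==y,0].min() for y in row]);Rr=np.array([k[k[:,1]==y,0].max()+1 for y in row])
    for nm,e in(("L",L),("R",Rr)):
        P=onplane(c,np.c_[e-.5,row],.05);vx,vy,x0,yy=cv2.fitLine(P[:,:2].astype(np.float32),cv2.DIST_HUBER,0,.01,.01).ravel()
        a=np.degrees(np.arctan(vy/vx));print(nm,"yaw",a.round(2),"pt",x0.round(4),yy.round(4),"offset",(-np.sin(np.radians(-13.15))*x0+np.cos(np.radians(-13.15))*yy).round(4))
    col=np.arange(r[0]+8,r[0]+r[2]-8);B=np.array([k[k[:,0]==x,1].max()+1 for x in col])
    P=onplane(c,np.c_[col,B-.5],.05);print("front along", (P[:,:2]@[np.cos(np.radians(-13.15)),np.sin(np.radians(-13.15))]).mean().round(4),np.polyfit(P[:,1],P[:,0],1)[0].round(3))
P=onplane(c,[(172,235),(381,236)],.008);print("deck front",P.round(4),np.linalg.norm(P[0]-P[1]),P[:,:2]@[np.cos(np.radians(-13.15)),np.sin(np.radians(-13.15))])
P=onplane(c,[(216,268),(345,268),(280,213),(280,313)],.166);print("rolltop",P.round(4),np.linalg.norm(P[0]-P[1]))
E
```

```text
lips [169 172 214 210 212 212 213 212 211 212 205 148] [215 216 214 215 203 127  98 100 101] deck [190 163 209 215 172 165 170 167 172] [116 118 124 146 151 153 133]
blob (391, 79, 37, 36)
blob (434, 68, 61, 47)
blob (395, 0, 31, 77)
blob (309, 0, 58, 107)
L yaw -14.04 pt 0.6192 0.0135 offset 0.154
R yaw -13.67 pt 0.6075 -0.0225 offset 0.1162
front along 0.5642 0.255
blob (191, 0, 56, 104)
L yaw -14.26 pt 0.6361 0.094 offset 0.2363
R yaw -13.85 pt 0.629 0.0573 offset 0.1989
front along 0.5653 0.232
deck front [[ 0.503   0.1615  0.008 ]
 [ 0.4603 -0.0227  0.008 ]] 0.18908387000578167 [0.45312218 0.45342737]
rolltop [[0.5216 0.0864 0.166 ]
 [0.5088 0.0301 0.166 ]
 [0.54   0.0528 0.166 ]
 [0.4935 0.0634 0.166 ]] 0.05774100023781332
```

>>> arm_command(rows="0.004 0.0005 0.03 0 0 0 0.4;0.004 0.0005 0.07 0 0 0 0.4;0.004 0.0005 0.1 0 0 0 0.4;0.004 0.0005 0.117 0 0 0 0.4;0.004 0.0005 0.122 0 0 0 0.4")

```text
t: 6.6
position: [0.5175, 0.054, 0.0469]
orientation: [0.994, -0.113, -0.001, 0.0]
contact_force: [-0.1, 0.1, -1.8]
finger_gap: 0.657
grasp_force: 8.0
```

>>> arm_command(rows="0 0 0.001 0 0 0 0.4;0 0 0.002 0 0 0 0.4;0 0 0.002 0 0 0 0.4")

```text
t: 6.98
position: [0.5184, 0.0546, 0.0464]
orientation: [0.994, -0.113, 0.001, 0.0]
contact_force: [0.3, 0.5, -1.7]
finger_gap: 0.657
grasp_force: 8.0
```

>>> arm_command(rows="0 0 0.001 0 0 0 0.4;0 0 0.001 0 0 0 0.4")

```text
t: 7.22
position: [0.5178, 0.0547, 0.0447]
orientation: [0.994, -0.113, 0.0, 0.0]
contact_force: [-0.6, -0.7, -1.6]
finger_gap: 0.658
grasp_force: 8.0
```

>>> arm_command(rows="0 0 0.001 0 0 0 0.4;0 0 0.001 0 0 0 0.4")

```text
t: 7.48
position: [0.5177, 0.0547, 0.0435]
orientation: [0.994, -0.113, -0.0, 0.0]
contact_force: [0.1, -0.8, -2.2]
finger_gap: 0.656
grasp_force: 8.0
```

>>> arm_command(rows="0 0 0.001 0 0 0 0.4;0 0 0.001 0 0 0 0.4")

```text
t: 7.72
position: [0.5177, 0.0546, 0.0425]
orientation: [0.994, -0.113, -0.0, 0.0]
contact_force: [0.3, 0.2, -2.7]
finger_gap: 0.654
grasp_force: 8.0
```

>>> arm_command(rows="0 0 0.001 0 0 0 0.4;0 0 0.001 0 0 0 0.4")

```text
t: 7.98
position: [0.518, 0.0546, 0.042]
orientation: [0.994, -0.113, 0.0, 0.0]
contact_force: [-0.8, 0.6, 2.7]
finger_gap: 0.657
grasp_force: 8.0
```

>>> arm_command(rows="0 0 0.001 0 0 0 0.4;0 0 0.001 0 0 0 0.4")

```text
t: 8.22
position: [0.5183, 0.0546, 0.0417]
orientation: [0.994, -0.113, 0.0, 0.0]
contact_force: [-4.1, -0.8, 7.4]
finger_gap: 0.659
grasp_force: 8.0
```

Contact with the deck. Easing off and releasing slowly.

>>> arm_command(rows="0 0 -0.0015 0 0 0 0.4;0 0 -0.0015 0 0 0 0.33;0 0 -0.0015 0 0 0 0.3;0 0 -0.0015 0 0 0 0.25;0 0 -0.0015 0 0 0 0.2", grip_force=4)

```text
t: 8.85
position: [0.5178, 0.0546, 0.0421]
orientation: [0.994, -0.113, 0.0, 0.0]
contact_force: [-0.0, 0.3, 0.2]
finger_gap: 0.798
grasp_force: 0.0
```

>>> arm_command(rows="0 0 -0.0015 0 0 0 0.1;0 0 -0.0015 0 0 0 0.05;0 0 -0.0015 0 0 0 0.05")

```text
t: 9.22
position: [0.5178, 0.0546, 0.0437]
orientation: [0.994, -0.113, 0.0, 0.0]
contact_force: [0.2, 0.2, 0.2]
finger_gap: 0.948
grasp_force: 0.0
```

>>> arm_command(rows="0 0 -0.01 0 0 0 0.05;0 0 -0.04 0 0 0 0.05;0 0 -0.08 0 0 0 0.05;-0.02 0 -0.12 0 0 0 0.05;-0.05 0 -0.14 0 0 0 0.05")

```text
t: 9.85
position: [0.4703, 0.0657, 0.187]
orientation: [0.994, -0.113, 0.003, -0.0]
contact_force: [0.3, 0.2, -0.2]
finger_gap: 0.953
grasp_force: 0.0
```

```bash
python3 d.py .45 .07 .19 166.4; python3 - <<'E'
from h import *
from station import robot
c=robot.get_calibration("wrist");im=robot.camera("wrist");cv2.imwrite("pics/w4.png",im);np.save("w4.npy",c,allow_pickle=True)
E
```

```text
t 9.85 pos [0.4703 0.0657 0.187 ] q [-0.12 -0.06  1.93  0.    1.27  1.68] F [ 0.3  0.2 -0.2] gap 0.953
delta [-0.0207  0.0003 -0.0031] [-0.0006 -0.0051  0.0108]
```

View pics/w4.png

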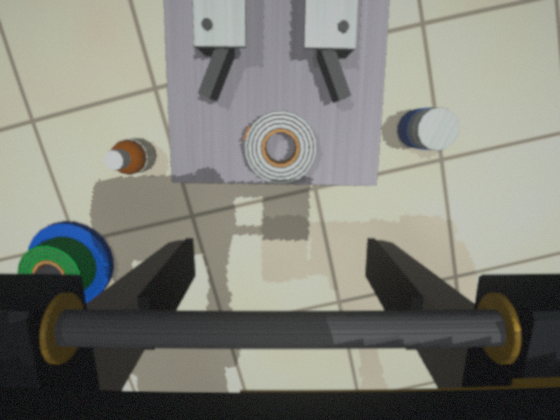

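The roll lies flat on the deck at (281,146), let go of, in front of the cheeks and roughly in line with the slot (246–306). Measuring the roll and the slot in this same view.

```bash
python3 - <<'E'
from h import *
c=np.load("w4.npy",allow_pickle=True).item();im=cv2.imread("pics/w4.png")
P=onplane(c,[(244.5,147),(317,147),(281,110.5),(281,182)],.038);print("roll top",P.round(4),np.linalg.norm(P[0]-P[1]),np.linalg.norm(P[2]-P[3]));rc=P[:2].mean(0)[:2];rc=(rc+P[2:].mean(0)[:2])/2
S,V=cv2.split(cv2.cvtColor(im,cv2.COLOR_BGR2HSV))[1:]
m=((V>195)&(S<25))
for v in(10,30):
    r=np.where(m[v,180:370])[0]+180;print(v,r.min(),r.max(),[ (a,b) for a,b in zip(r,r[1:]) if b-a>20])
Q=onplane(c,[(245.5,46),(306,47.5),(245,3),(304.5,3)],.05);print(Q.round(4),np.linalg.norm(Q[0]-Q[1]))
D=onplane(c,[(173,182),(376,185)],.008);d=D[0]-D[1];print("deck",D.round(4),np.linalg.norm(d),np.degrees(np.arctan2(-d[0],d[1])))
yaw=np.radians(-13.5);u=np.array([np.cos(yaw),np.sin(yaw)]);n=np.array([-u[1],u[0]]);mo=Q[:2].mean(0)[:2]
print("mouth",mo,"roll",rc,"rel",(rc-mo)@u,(rc-mo)@n,"mid2 n",(Q[2:].mean(0)[:2]-mo)@n,"pocket",mo+.1*u)
E
```

```text
roll top [[0.5225 0.0847 0.038 ]
 [0.5092 0.027  0.038 ]
 [0.544  0.0492 0.038 ]
 [0.4877 0.0621 0.038 ]] 0.05922736150664005 0.0577457132314669Traceback (most recent call last):
  File "<stdin>", line 7, in <module>
    return umr_minimum(a, axis, None, out, keepdims, initial, where)
ValueError: zero-size array to reduction operation minimum which has no identity
```

```bash
python3 - <<'E'
from h import *
c=np.load("w4.npy",allow_pickle=True).item();im=cv2.imread("pics/w4.png");g=cv2.cvtColor(im,cv2.COLOR_BGR2GRAY).astype(int)
for v in (3,30): print(v,g[v,238:252],g[v,298:312])
rc=np.array([.5159,.0558])
Q=onplane(c,[(245.5,46),(306,47.5),(245.5,3),(305,3)],.05);print(Q.round(4),np.linalg.norm(Q[0]-Q[1]))
D=onplane(c,[(173,182),(376,185)],.008);d=D[0]-D[1];print("deck",D.round(4),np.linalg.norm(d),np.degrees(np.arctan2(-d[0],d[1])))
yaw=np.radians(-13.5);u=np.array([np.cos(yaw),np.sin(yaw)]);n=np.array([-u[1],u[0]]);mo=Q[:2].mean(0)[:2]
print("mouth",mo,"rel",(rc-mo)@u,(rc-mo)@n,"mid2 n",(Q[2:].mean(0)[:2]-mo)@n,"pocket",mo+.1*u)
E
```

```text
3 [178 182 179 180 183 177 164 135 123 124 125 125 125 128] [102 102 100 101 101  96 103 134 168 183 184 188 186 186]
30 [182 184 182 184 184 179 164 143 124 123 127 128 126 128] [101 102 102 102 100 102 127 164 184 186 187 189 189 188]
[[0.5948 0.0646 0.05  ]
 [0.5837 0.021  0.05  ]
 [0.6236 0.0574 0.05  ]
 [0.6138 0.0152 0.05  ]] 0.0449188447171488
deck [[ 0.5057  0.1602  0.008 ]
 [ 0.4608 -0.0218  0.008 ]] 0.18749977186515104 -13.831680980599993
mouth [0.58924956 0.04279412] rel -0.07435907058602756 -0.004476583792499726 mid2 n 0.0005832375448167619 pocket [0.68648655 0.01944958]
```

Roll is at (−74, −4.5) mm in the mouth frame: step 2 conditions are met. Next I'll shut the fingers, turn 90° so that the 20 mm wide side goes through the slot, and go behind the roll.

```bash
python3 d.py .4573 .0714 .187 -103.5
```

```text
t 9.9 pos [0.468  0.0668 0.1882] q [-0.11 -0.07  1.94  0.    1.27  1.68] F [2.5 2.3 0.7] gap 0.953
delta [-0.0114 -0.0021  0.0011] [ 0.0026 -0.0038 -1.5604]
```

>>> arm_command(rows="-0.0114 -0.002 0 0 0 -1.56 0.3;-0.0114 -0.002 0 0 0 -1.56 0.6;-0.0114 -0.002 0 0 0 -1.56 1;-0.0114 -0.002 0 0 0 -1.56 1;-0.0114 -0.002 0 0 0 -1.56 1")

```text
t: 10.52
position: [0.4586, 0.0703, 0.1839]
orientation: [0.936, 0.351, 0.0, 0.0]
contact_force: [-0.5, 0.3, 0.1]
finger_gap: 0.433
grasp_force: 0.0
```

```bash
python3 d.py .4573 .0714 .187 -103.5
```

```text
t 10.53 pos [0.4586 0.0703 0.1839] q [-0.11 -0.09  1.96 -0.    1.27  0.74] F [-0.5  0.3  0.1] gap 0.433
delta [-0.0002 -0.0016 -0.0031] [ 4.000e-04 -2.000e-04 -6.177e-01]
```

>>> arm_command(rows="0 -0.001 0 0 0 -0.618 1;0 -0.001 0 0 0 -0.618 1;0 -0.001 0 0 0 -0.618 1;0 -0.001 0 0 0 -0.618 1;0 -0.001 0 0 0 -0.618 1")

```text
t: 11.15
position: [0.4579, 0.0711, 0.1839]
orientation: [0.787, 0.617, 0.0, 0.0]
contact_force: [0.2, 0.5, -0.6]
finger_gap: 0.007
grasp_force: 0.0
```

```bash
python3 d.py .4573 .0714 .041 -103.5
```

```text
t 11.15 pos [0.4579 0.0711 0.1839] q [-0.11 -0.09  1.96 -0.    1.27  0.13] F [ 0.2  0.5 -0.6] gap 0.007
delta [ 1.000e-04 -7.000e-04  1.429e-01] [ 0.0004 -0.     -0.0066]
```

>>> arm_command(rows="0 -0.001 0.05 0 0 -0.007 1;0 -0.001 0.1 0 0 -0.007 1;0 -0.001 0.13 0 0 -0.007 1;0 -0.001 0.143 0 0 -0.007 1;0 -0.001 0.143 0 0 -0.007 1", grip_force=10)

```text
t: 11.78
position: [0.4567, 0.0713, 0.0406]
orientation: [0.785, 0.619, -0.0, -0.0]
contact_force: [-0.9, 0.1, 0.3]
finger_gap: 0.004
grasp_force: 0.0
```

```bash
python3 d.py .5554 .0479 .041 -103.5; python3 - <<'E'
from h import *
from station import robot
a=robot.camera("wrist");b=robot.camera("scene")[150:330,180:420]
cv2.imwrite("pics/w5.png",np.hstack([cv2.resize(a,(400,300)),cv2.resize(b,(400,300))]))
E
```

```text
t 11.78 pos [0.4567 0.0713 0.0406] q [-0.11  0.14  2.06  0.    0.95  0.13] F [-0.9  0.1  0.3] gap 0.004
delta [ 0.0002  0.1014 -0.0005] [-0.0007  0.0001  0.0006]
```

View pics/w5.png

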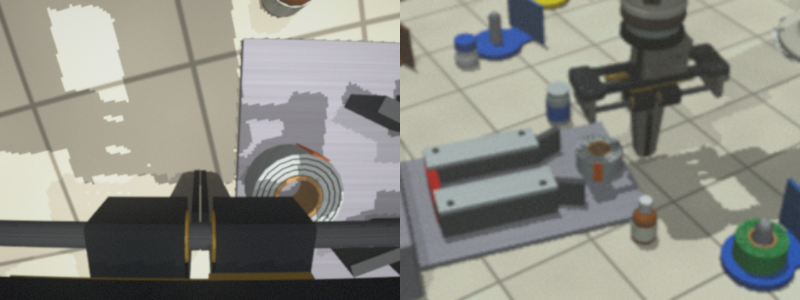

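The shut fingers stand just behind the roll, on its axis, clear of everything. Pushing in slow steps.

>>> arm_command(rows="0 0.004 0 0 0 0 1;0 0.008 0 0 0 0 1;0 0.011 0 0 0 0 1;0 0.014 0 0 0 0 1;0 0.017 0 0 0 0 1")

```text
t: 12.5
position: [0.4735, 0.0674, 0.0406]
orientation: [0.785, 0.62, -0.0, -0.0]
contact_force: [-0.5, 0.8, 0.1]
finger_gap: 0.004
grasp_force: 0.0
```

>>> arm_command(rows="0 0.004 0 0 0 0 1;0 0.008 0 0 0 0 1;0 0.012 0 0 0 0 1;0 0.016 0 0 0 0 1;0 0.02 0 0 0 0 1")

```text
t: 13.12
position: [0.493, 0.0627, 0.0405]
orientation: [0.785, 0.62, -0.0, -0.0]
contact_force: [-0.8, 0.1, -0.5]
finger_gap: 0.006
grasp_force: 0.3
```

>>> arm_command(rows="0 0.004 0 0 0 0 1;0 0.008 0 0 0 0 1;0 0.012 0 0 0 0 1;0 0.016 0 0 0 0 1;0 0.02 0 0 0 0 1")

```text
t: 13.75
position: [0.5125, 0.058, 0.0406]
orientation: [0.785, 0.62, 0.0, 0.0]
contact_force: [-0.5, -0.4, -0.4]
finger_gap: 0.006
grasp_force: 0.3
```

```bash
python3 d.py .6398 .0306 .041 -103.5; python3 - <<'E'
from h import *
from station import robot
a=robot.camera("wrist");b=robot.camera("scene")[150:330,180:420]
cv2.imwrite("pics/w6.png",np.hstack([cv2.resize(a,(400,300)),cv2.resize(b,(400,300))]))
E
```

```text
t 13.75 pos [0.5125 0.058  0.0406] q [-0.12  0.26  1.91 -0.    0.97  0.11] F [-0.5 -0.4 -0.4] gap 0.006
delta [ 0.0029  0.1302 -0.0004] [ 0.     -0.      0.0012]
```

View pics/w6.png

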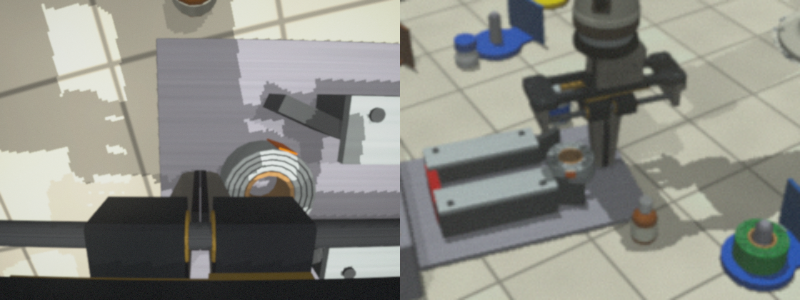

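The roll is moving straight in between the cheeks with under 1 N of force; the pusher is centred on the slot.

>>> arm_command(rows="0.0005 0.004 0 0 0 0 1;0.001 0.008 0 0 0 0 1;0.0015 0.012 0 0 0 0 1;0.002 0.016 0 0 0 0 1;0.002 0.02 0 0 0 0 1")

```text
t: 14.48
position: [0.5324, 0.0554, 0.0406]
orientation: [0.785, 0.62, 0.0, -0.0]
contact_force: [-0.5, -0.5, 1.1]
finger_gap: 0.005
grasp_force: 0.5
```

>>> arm_command(rows="0 0.004 0 0 0 0 1;0 0.008 0 0 0 0 1;0 0.012 0 0 0 0 1;0 0.016 0 0 0 0 1;0 0.02 0 0 0 0 1")

```text
t: 15.1
position: [0.5519, 0.0507, 0.0406]
orientation: [0.785, 0.62, 0.0, 0.0]
contact_force: [-0.5, 0.1, 1.0]
finger_gap: 0.01
grasp_force: 0.5
```

>>> arm_command(rows="0 0.004 0 0 0 0 1;0 0.008 0 0 0 0 1;0 0.012 0 0 0 0 1;0 0.016 0 0 0 0 1;0 0.02 0 0 0 0 1")

```text
t: 15.72
position: [0.5713, 0.0461, 0.0406]
orientation: [0.785, 0.62, -0.0, -0.0]
contact_force: [-1.3, -0.2, 1.1]
finger_gap: 0.007
grasp_force: 0.5
```

>>> arm_command(rows="0 0.004 0 0 0 0 1;0 0.008 0 0 0 0 1;0 0.012 0 0 0 0 1;0 0.016 0 0 0 0 1;0 0.02 0 0 0 0 1")

```text
t: 16.35
position: [0.5908, 0.0414, 0.0406]
orientation: [0.785, 0.62, 0.0, 0.0]
contact_force: [-1.5, 0.5, 1.9]
finger_gap: 0.009
grasp_force: 0.6
```

>>> arm_command(rows="0 0.004 0 0 0 0 1;0 0.008 0 0 0 0 1;0 0.012 0 0 0 0 1;0 0.016 0 0 0 0 1;0 0.02 0 0 0 0 1")

```text
t: 16.98
position: [0.6102, 0.0367, 0.0406]
orientation: [0.785, 0.62, -0.0, 0.0]
contact_force: [-1.2, -0.2, 1.7]
finger_gap: 0.001
grasp_force: 0.6
```

```bash
python3 d.py .6398 .0306 .041 -103.5
```

```text
t 16.98 pos [0.6102 0.0367 0.0406] q [-0.14  0.47  1.63 -0.    1.04  0.1 ] F [-1.2 -0.2  1.7] gap 0.001
delta [ 0.0009  0.0302 -0.0004] [-0.      0.      0.0011]
```

Expected contact in about 30 mm. Slowing.

>>> arm_command(rows="0 0.004 0 0 0 0 1;0 0.008 0 0 0 0 1;0 0.012 0 0 0 0 1;0 0.015 0 0 0 0 1;0 0.018 0 0 0 0 1")

```text
t: 17.6
position: [0.6276, 0.0326, 0.0406]
orientation: [0.785, 0.62, -0.0, -0.0]
contact_force: [-1.4, 0.3, 0.6]
finger_gap: 0.005
grasp_force: 0.6
```

>>> arm_command(rows="0 0.0015 0 0 0 0 1;0 0.003 0 0 0 0 1;0 0.0045 0 0 0 0 1")

```text
t: 17.98
position: [0.6319, 0.0316, 0.0406]
orientation: [0.785, 0.62, -0.0, -0.0]
contact_force: [-1.2, 0.4, 1.1]
finger_gap: 0.006
grasp_force: 0.6
```

>>> arm_command(rows="0 0.001 0 0 0 0 1;0 0.002 0 0 0 0 1;0 0.003 0 0 0 0 1")

```text
t: 18.35
position: [0.6348, 0.0309, 0.0406]
orientation: [0.785, 0.62, -0.0, 0.0]
contact_force: [-1.7, -0.1, 1.1]
finger_gap: 0.007
grasp_force: 0.5
```

>>> arm_command(rows="0 0.001 0 0 0 0 1;0 0.002 0 0 0 0 1")

```text
t: 18.6
position: [0.6368, 0.0304, 0.0406]
orientation: [0.785, 0.62, -0.0, 0.0]
contact_force: [-1.0, -0.1, 1.2]
finger_gap: 0.002
grasp_force: 0.5
```

>>> arm_command(rows="0 0.001 0 0 0 0 1;0 0.0015 0 0 0 0 1")

```text
t: 18.85
position: [0.6382, 0.03, 0.0406]
orientation: [0.785, 0.62, 0.0, 0.0]
contact_force: [-1.2, -0.9, 0.4]
finger_gap: 0.006
grasp_force: 0.5
```

>>> arm_command(rows="0 0.001 0 0 0 0 1;0 0.0015 0 0 0 0 1")

```text
t: 19.1
position: [0.6397, 0.0297, 0.0406]
orientation: [0.785, 0.62, 0.0, 0.0]
contact_force: [-1.4, -0.4, 1.2]
finger_gap: 0.006
grasp_force: 0.5
```

>>> arm_command(rows="0 0.001 0 0 0 0 1;0 0.001 0 0 0 0 1")

```text
t: 19.35
position: [0.6407, 0.0294, 0.0406]
orientation: [0.785, 0.62, 0.0, 0.0]
contact_force: [-0.2, -0.1, 0.4]
finger_gap: 0.005
grasp_force: 0.2
```

>>> arm_command(rows="0 0.001 0 0 0 0 1;0 0.001 0 0 0 0 1")

```text
t: 19.6
position: [0.6417, 0.0292, 0.0406]
orientation: [0.785, 0.62, 0.0, 0.0]
contact_force: [-0.8, 0.7, 0.2]
finger_gap: 0.006
grasp_force: 0.2
```

>>> arm_command(rows="0 0.001 0 0 0 0 1;0 0.001 0 0 0 0 1")

```text
t: 19.85
position: [0.6427, 0.029, 0.0406]
orientation: [0.785, 0.62, 0.0, 0.0]
contact_force: [0.2, 0.6, 0.8]
finger_gap: 0.001
grasp_force: 0.3
```

>>> arm_command(rows="0 0.001 0 0 0 0 1;0 0.001 0 0 0 0 1")

```text
t: 20.1
position: [0.6436, 0.0287, 0.0406]
orientation: [0.785, 0.62, 0.0, 0.0]
contact_force: [-1.8, 0.3, 0.6]
finger_gap: 0.005
grasp_force: 0.3
```

>>> arm_command(rows="0 0.001 0 0 0 0 1;0 0.001 0 0 0 0 1")

```text
t: 20.35
position: [0.6446, 0.0285, 0.0406]
orientation: [0.785, 0.62, 0.0, 0.0]
contact_force: [0.1, 0.4, -0.6]
finger_gap: 0.006
grasp_force: 0.3
```

>>> arm_command(rows="0 0.001 0 0 0 0 1;0 0.001 0 0 0 0 1")

```text
t: 20.6
position: [0.6456, 0.0283, 0.0406]
orientation: [0.785, 0.62, 0.0, 0.0]
contact_force: [-1.2, 0.4, 0.1]
finger_gap: 0.004
grasp_force: 0.3
```

>>> arm_command(rows="0 0.001 0 0 0 0 1;0 0.001 0 0 0 0 1")

```text
t: 20.85
position: [0.6464, 0.0281, 0.0406]
orientation: [0.785, 0.62, -0.0, -0.0]
contact_force: [-1.0, 0.2, 1.4]
finger_gap: 0.006
grasp_force: 0.7
```

>>> arm_command(rows="0 0.001 0 0 0 0 1;0 0.001 0 0 0 0 1")

```text
t: 21.1
position: [0.6465, 0.0281, 0.0406]
orientation: [0.785, 0.62, -0.001, -0.001]
contact_force: [-4.7, 0.5, 4.1]
finger_gap: 0.003
grasp_force: 2.8
```

>>> arm_command(rows="0 0.001 0 0 0 0 1;0 0.001 0 0 0 0 1")

```text
t: 21.35
position: [0.6466, 0.0281, 0.0406]
orientation: [0.785, 0.62, -0.002, -0.002]
contact_force: [-8.3, 1.2, 7.4]
finger_gap: 0.004
grasp_force: 4.6
```

Firm stop reached. Backing off and lifting out.

>>> arm_command(rows="0 -0.002 0 0 0 0 1;0 -0.006 0 0 0 0 1;0 -0.012 0 0 0 0 1;0 -0.012 -0.03 0 0 0 1;0 -0.012 -0.08 0 0 0 1")

```text
t: 21.98
position: [0.6347, 0.0307, 0.1191]
orientation: [0.785, 0.619, -0.002, -0.002]
contact_force: [1.3, 0.6, 0.5]
finger_gap: 0.01
grasp_force: 0.0
```

>>> arm_command(rows="0 -0.05 -0.07 0 0 0 1;0 -0.1 -0.07 0 0 0 1;0 -0.15 -0.07 0 0 0 1;0 -0.2 -0.07 0 0 0 1;0 -0.2 -0.07 0 0 0 1")

```text
t: 22.6
position: [0.4389, 0.0778, 0.1895]
orientation: [0.785, 0.62, -0.001, -0.001]
contact_force: [0.0, 0.9, -0.7]
finger_gap: 0.007
grasp_force: 0.0
```

```bash
python3 - <<'E'
from h import *
from station import robot
print(robot.read_state()["t"])
t=robot.camera("top");cv2.imwrite("pics/t7.png",t);s=robot.camera("scene");cv2.imwrite("pics/s7.png",s)
a=cv2.resize(t[120:230,200:310],(400,400),interpolation=2);b=cv2.resize(s[215:315,180:280],(400,400),interpolation=2)
cv2.imwrite("pics/f7.png",np.hstack([a,b]))
E
```

```text
22.6
```

View pics/f7.png

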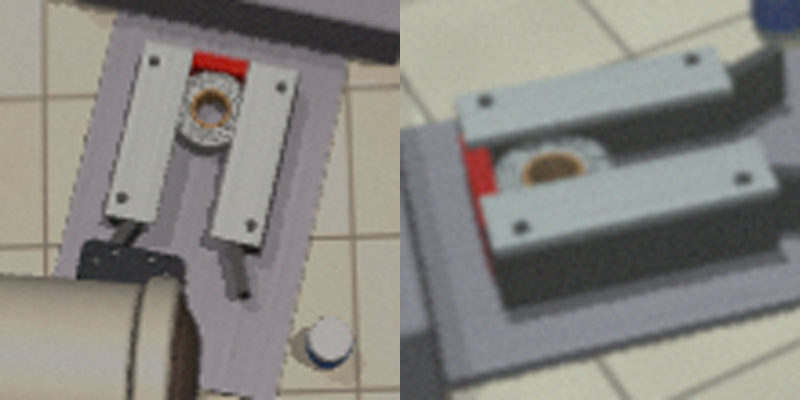

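In both views the roll touches the red stop: top half with its bore at (211,107) right below the stop's edge at row 75, and scene half with its rim against the red face at (497,165). It lies flat under both lips. Handing in.

```bash
python3 -c "
from station import robot
print(robot.sign_off())"
```

```text
the job is handed in; nothing more can be done
None
```

The silver roll was lifted off its spindle, laid on the deck, released, and pushed under the lips until it met a firm stop (about 11 N). The last pictures show it flat against the red back stop. I handed the job in at about 23 s; the sign-off returned no verdict, and I did not re-measure the green roll, bottle, jar or can at the end.

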